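# Refill the spice carousel and present the green-capped jar

## Robot

A 7-joint arm with a two-finger parallel gripper is mounted at the origin on a cart in front of the work surface, level with it; the furniture and walls round the work are solid. World frame = base frame: x ahead of the robot, y to its left, z up, the work surface at z = 0. Lengths are in m, angles in rad, forces in N, time in s.
With the tool pointing down it reaches from about 0.425 to 0.925 m from the base axis. Payload 6.8 kg.
Tool frame: the origin (TCP) lies midway between the tips of the shut fingers; the grasp point (between the pads) lies 19 mm behind it; z points along the fingers, y is the line along which they close (so a half turn about z gives the same grasp; the last joint's range is limited). The gripper opens to 85 mm and grips with 20 to 120 N. Pads are 22 mm wide; open, the fingers measure 114 mm over their backs; the gripper's body (76 mm by 85 mm) begins 54 mm behind the grasp point. The pads swing forward as they close: fully open they stand 13 mm farther back than shut.
Start: joints at [1.211, 0.477, 0.022, 1.555, -0.011, 1.109, -0.083], TCP at [0.168, -0.654, 0.231] pointing down, gripper open.
Joint ranges: [-2.96, 2.96], [-0.34, 2.1], [-1.41, 1.46], [0.24, 2.44], [-1.37, 4.51], [0.17, 1.92], [-2.96, 2.96]. Speed limits (rad/s): [2.39, 2.39, 3.14, 3.14, 3.14, 3.14, 3.14].

## Interface

Orientations are given as a unit quaternion [w, x, y, z].
In Python, from station import * gives the robot as it stands.
- The arm moves only by the shell command python3 -m creep 'ROWS' [FORCE]. ROWS is JSON, a list of rows, each a list of 7 numbers: the gripper command: -1 is shut, 1 is fully open, values between are in proportion, then the shift along the world's x, y, z in mm, then the turn, a rotation vector about the world's x, y, z in rad. A call has 1 to 5 rows; each row shifts and turns the commanded pose from where the row before left it; what a row does not reach is not made up. A row lasts 1/8 s, in which the tool goes at most 62.5 mm and 10.7 degrees, less where a joint would pass 70% of its speed; a pose out of reach is approached as far as the arm can. A call is refused whole if a number of a shift passes 62.5 or a number of a turn 0.188, either way. A call with a gripper value outside its range is refused whole. The fingers move at their own pace and stop on an object; FORCE is the grip in N (left out, the last holds). Time passes only in rows, so rows that do not move let the fingers close. It gives the time, the measured TCP pose, the force, the opening and the grip force at its end, in the units of the state.
- get_obs(): the state, without advancing time (a new reading comes with each control period).
- read_camera(name): name is "scene" or "top" or "wrist"; returns (picture, depth): 400x640x3 uint8, red, green, blue; 400x640 float32, m along the optical axis (not along the pixel's ray), 0 where there is no reading.
- camera_params(name): a dict with "intrinsics" (3x3 intrinsics, pixels), "k1" (the pictures are not rectified: a ray, as slopes to the right and down, at radius r is drawn at 1 + k1 r^2 times it, then the intrinsics apply), "cam_to_world" (4x4, takes a point from camera to world coordinates); the wrist camera has in their place "mount" (4x4, takes a point from camera to tool coordinates, whose origin is the TCP and whose axes are the flange's). Camera axes: x right, y up, looking along -z (the intrinsics and any distortion apply to the point x, -y, -z); pixel columns grow to the right and rows downward; lengths in m; the calibration is good to about 2 mm. A picture is of the moment at which its call begins: read the wrist's pose just before it. camera_params takes no time and is no camera call.
- hand_in(): hands the job in; it is judged then, once.
The state is a dict: "t": time; "q": joint angles; "joint_vel": joint speeds; "joint_torque": joint torques, N m; "eef_pos": TCP position; "tool_rot": TCP orientation; "contact_force": force on the tool from outside, world axes, zero at the start; "torque": the same for the moment, N m; "gripper_width": opening from 0.0 (shut) to 1.0 (fully open); "grasp_force": force on a finger pad.
Only numpy, scipy, OpenCV 4.12 (cv2) and the standard library are available. Lean on these libraries where they do the work, as an engineer would, in place of code of your own. Each camera call takes 0.05 s, during which the arm holds its last target. There are 200 camera calls.

## Task

First put the loose black-capped spice jar that is on the table next to the spice carousel upright into the carousel's empty ring and let go of it. Then turn the carousel until the green-capped jar stands at the front, directly behind the red pointer on the foot, and finish while holding the carousel still, the gripper closed on the handle bar on top of it. Keep all jars upright in their rings and leave the red-lidded chilli jar beside it alone.

Things in the scene. Friction and masses are not known exactly. Their poses are not given: they have to be found in the camera images.
- carousel_base: Fixed black foot of the carousel, a disc 190 mm across and 18 mm high; origin on the table on the turning axis, z up. Its own -x axis is the FRONT: a flat tongue runs that way to 180 mm from the axis with a red pointer at 149 to 175 mm. The foot's yaw differs by up to 0.3 rad either way.
- turntable (a joint): Angle of the turntable on the foot, rad, 0 at the start, growing counter-clockwise seen from above, range -3 to 3; stays where left (friction 0.15 N m plus 0.6 N m per rad/s). A light wooden disc 282 mm across, top face 34 mm above the table, with four steel rings at 90 degree spacing centred 100 mm from the axis. Jars ride along; jerky turning rocks them.
- handle_bar: Handle of the carousel, turning with it: a post 14 mm across on the turning axis with a black level bar on top, 70 mm long (along its own x), 16 mm wide (along its own y), 28 mm high. Bar from 140 to 168 mm above the table. Origin on the turning axis 40 mm above the table. At the start the bar's x axis is within 0.45 rad of the foot's x axis.
- handle_grip (a point): Centre of the handle's black bar, on the turning axis, 154 mm above the table; its axes are the bar's (x along the bar, y across its 16 mm width).
- seat_free (a point): Centre of the floor of the empty ring, on the turntable's top face (34 mm above the table). Rings: dark steel, inner diameter 51 mm, outer 59 mm, 38 mm high. At the start it is on the far side from the pointer; it turns with the carousel.
- missing_jar: The loose spice jar to put in the empty ring: black cap (small green emblem on top), dark green label, straight cylinder 40 mm across and 105 mm high with its cap, about 0.11 kg; stands upright on the table beside the carousel, on its left or its right. Origin at the centre of its underside, z up.
- green_cap_jar: Spice jar with a GREEN cap and pale label, 45 mm across, 106 mm high; starts in one of the two front rings, to the left or right of the pointer. Origin at the centre of its underside, z up.
- brown_label_jar: Spice jar with a dark cap and brown label, 43 mm across, 96 mm high; in the other front ring. Origin at the centre of its underside.
- brown_label_jar_2: Second jar of the same kind, 43 mm across, 96 mm high; in the occupied rear ring. Origin at the centre of its underside.
- chilli_jar: Red-lidded chilli jar, 59 mm across, 86 mm high, standing on the table beside the carousel, on the other side from the loose spice jar; not needed. Origin at the centre of its underside.

How it is judged:
By the outcome, as a careful person would: the job done as asked, in the order asked, and still so for the second after the job is handed in, while the arm keeps its last pose, push and grip.
It also fails if it takes over 54 s, if anything falls off the work surface, if the arm or the gripper's body presses on something with over 40 N, if the wrist force passes 120 N, or if a joint passes its speed limit or range.

## Working session

There is one attempt and no reset: what is moved stays moved. The work goes in short steps, Python scripts to look and compute and a shell command to move; the robot and the scene stay as the last step left them, time stands still between calls to the robot, and variables do not carry over. Pictures are saved under pics/ and viewed, at most 10 in all, crops included, and the job is handed in when it is done.

```bash
mkdir -p pics; ls
cat > h.py <<'E'
from station import *
import numpy as np, cv2, json
from scipy.spatial.transform import Rotation as R
def snap(name, fn=None):
    o=get_obs(); p=camera_params(name); im,d=read_camera(name)
    if name=="wrist":
        q=np.array(o["tool_rot"]); T=np.eye(4); T[:3,:3]=R.from_quat(q[[1,2,3,0]]).as_matrix(); T[:3,3]=o["eef_pos"]
        M=T@np.array(p["mount"])
    else: M=np.array(p["cam_to_world"])
    K=np.array(p["intrinsics"]); k1=p["k1"]
    np.savez(f"last_{name}.npz",im=im,d=d,K=K,k1=k1,M=M)
    if fn: cv2.imwrite("pics/"+fn,im[:,:,::-1])
    return im,d,K,k1,M
def load(name):
    z=np.load(f"last_{name}.npz"); return z["im"],z["d"],z["K"],float(z["k1"]),z["M"]
def rays(uv,K,k1):
    uv=np.asarray(uv,float).reshape(-1,1,2)
    return cv2.undistortPoints(uv,K,np.array([k1,0,0,0,0.])).reshape(-1,2)
def at_z(uv,z,c):
    _,_,K,k1,M=c; s=rays(uv,K,k1); dirs=np.c_[s[:,0],-s[:,1],-np.ones(len(s))]@M[:3,:3].T
    t=(z-M[2,3])/dirs[:,2]; return M[:3,3]+dirs*t[:,None]
def cloud(c):
    im,d,K,k1,M=c; v,u=np.mgrid[:400,:640]; s=rays(np.c_[u.ravel(),v.ravel()],K,k1); z=d.ravel()
    P=np.c_[s[:,0]*z,-s[:,1]*z,-z]@M[:3,:3].T+M[:3,3]; P[z==0]=np.nan
    return P.reshape(400,640,3)
def st():
    o=get_obs(); q=np.array(o["tool_rot"]); print("t",round(o["t"],2),"tcp",np.round(o["eef_pos"],4),"R",np.round(R.from_quat(q[[1,2,3,0]]).as_matrix(),3).tolist(),"q",np.round(o["q"],3),"F",np.round(o["contact_force"],1),"w",round(o["gripper_width"],3),"g",round(o["grasp_force"],1))
E
python3 - <<'E'
from h import *
a=snap("top","top1.png"); b=snap("scene","scene1.png"); st()
for c in (a,b): print(c[2].round(1).tolist(),c[3],c[4].round(3).tolist())
E
```

```text
pics
t 0.1 tcp [ 0.168  -0.6532  0.2304] R [[0.968, 0.249, -0.001], [0.249, -0.968, 0.002], [-0.0, -0.002, -1.0]] q [ 1.211  0.478  0.022  1.556 -0.012  1.109 -0.083] F [-0.3  1.  -0.1] w 1.002 g 0.0
[[430.7, 0.0, 308.4], [0.0, 430.7, 198.4], [0.0, 0.0, 1.0]] -0.1147217109353037 [[-0.005, 0.992, -0.123, 0.432], [-1.0, -0.002, 0.021, 0.026], [0.02, 0.123, 0.992, 1.341], [0.0, 0.0, 0.0, 1.0]]
[[506.7, 0.0, 329.8], [0.0, 506.7, 204.6], [0.0, 0.0, 1.0]] 0.01744084527932233 [[-0.475, 0.396, -0.786, -0.49], [-0.88, -0.22, 0.421, 0.578], [-0.006, 0.891, 0.453, 0.749], [0.0, 0.0, 0.0, 1.0]]
```

View pics/top1.png

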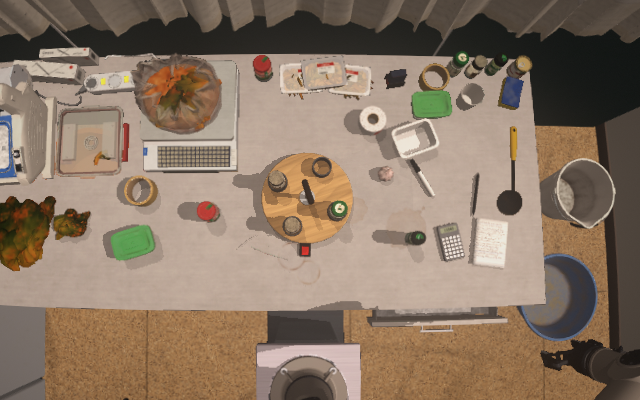

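View pics/scene1.png

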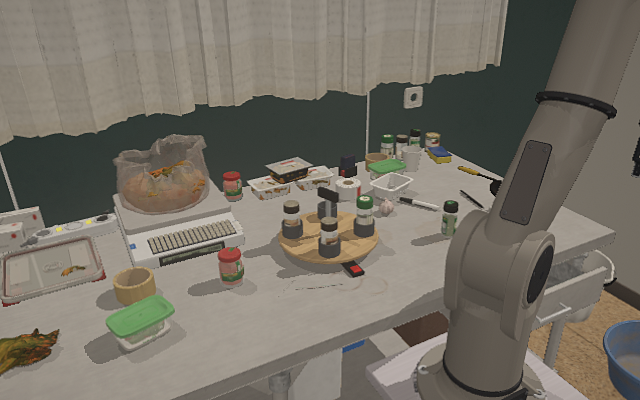

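The top view shows the carousel centred near (307,197) with its bar at (307,191), the green cap at (338,209), and brown jars at (277,181) and (291,226). The empty ring is at (321,167), the pointer at (304,250), the loose jar at (416,238) and the chilli jar at (207,211). The scene view agrees with this.

Run:
```python
from h import *
c=load("top"); im,d=c[0],c[1]; P=cloud(c)
cv2.imwrite("pics/crop1.png",cv2.resize(im[145:265,250:440,::-1],None,fx=4.2,fy=4.2,interpolation=cv2.INTER_CUBIC)[:600,:800])
for n,(u,v) in dict(bar=(307,191),green=(338,209),br2=(277,181),br1=(291,226),ring=(321,167),ptr=(304,250),loose=(416,238),chilli=(207,211),drawer=(440,322)).items(): print(n,P[v,u].round(3))
# fits by depth bands
def circ(mask):
    Q=P[mask]; (x,y),r=cv2.minEnclosingCircle(Q[:,:2].astype(np.float32)); return np.round([x,y,r,*np.nanmean(Q,0)],3),mask.sum()
v,u=np.mgrid[:400,:640]; z=P[...,2]
near=lambda a,b,r:(np.hypot(u-a,v-b)<r)
print("disc",circ(near(307,197,50)&(z>.028)&(z<.04)))
print("loose",circ(near(416,238,14)&(z>.096)&(z<.115)))
print("green",circ(near(338,209,14)&(z>.132)&(z<.15)))
print("br1",circ(near(291,226,14)&(z>.122)&(z<.14)))
print("br2",circ(near(277,181,14)&(z>.122)&(z<.14)))
print("ring",circ(near(321,167,14)&(z>.064)&(z<.08)))
m=near(307,191,18)&(z>.155)&(z<.18); print("bar",circ(m)); Q=P[m][:,:2]; print(cv2.minAreaRect(Q.astype(np.float32)*1000))
h=cv2.cvtColor(im,cv2.COLOR_RGB2HSV); m=near(304,250,12)&((h[...,0]<8)|(h[...,0]>172))&(h[...,1]>150)&(h[...,2]>120); print("ptr",circ(m)); print(np.c_[u[m],v[m]].mean(0))
```

```text
bar [0.598 0.006 0.169]
green [ 0.55  -0.082  0.142]
br2 [0.631 0.09  0.135]
br1 [0.504 0.05  0.135]
ring [ 0.691 -0.04   0.035]
ptr [0.437 0.013 0.009]
loose [ 0.469 -0.311  0.103]
chilli [0.551 0.298 0.086]
drawer [ 0.198 -0.431 -0.066]
disc (array([0.598, 0.004, 0.141, 0.597, 0.003, 0.034]), np.int64(5043))
loose (array([ 0.469, -0.319,  0.022,  0.469, -0.318,  0.104]), np.int64(160))
green (array([ 0.553, -0.085,  0.023,  0.553, -0.085,  0.14 ]), np.int64(204))
br1 (array([0.508, 0.049, 0.022, 0.509, 0.048, 0.13 ]), np.int64(180))
br2 (array([0.642, 0.094, 0.022, 0.642, 0.093, 0.129]), np.int64(184))
ring (array([ 0.688, -0.041,  0.03 ,  0.689, -0.041,  0.071]), np.int64(88))
bar (array([0.599, 0.003, 0.035, 0.598, 0.004, 0.167]), np.int64(145))
((598.367919921875, 4.056547164916992), (70.28070831298828, 15.805609703063965), 18.693012237548828)
ptr (array([0.437, 0.011, 0.014, 0.436, 0.01 , 0.014]), np.int64(56))
[304.89285714 250.35714286]
```

View pics/crop1.png

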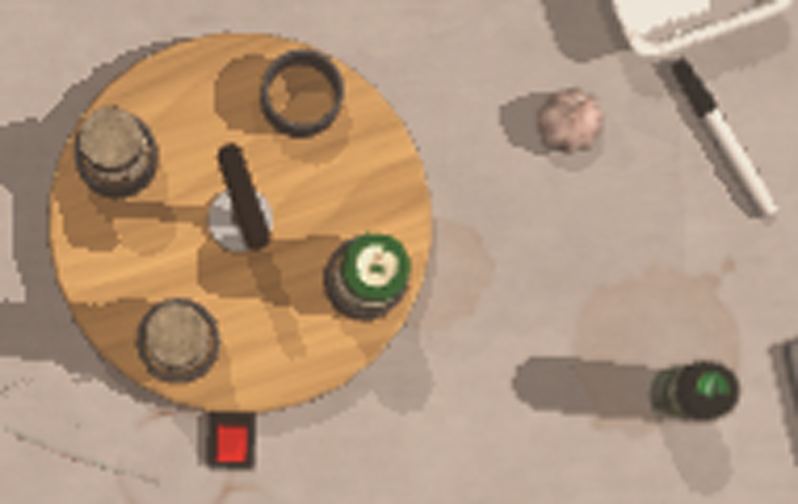

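The crop confirms the layout. The disc axis is at (0.598, 0.004). The foot's front points at about 177.5°, the green jar sits at 243°, and the empty ring is at (0.688, -0.041). The bar's yaw is 18.7°, and the loose jar is near (0.469, -0.318). All heights match the given sizes. Next I move above the loose jar with tool-y across the bar (yaw -71.3°).

```bash
python3 -m creep '[[1,50,55,0,0,0,0.075],[1,50,55,0,0,0,0],[1,50,55,0,0,0,0],[1,50,55,0,0,0,0],[1,50,55,0,0,0,0]]' ; python3 -m creep '[[1,50,58,0,0,0,0],[1,0,0,0,0,0,0],[1,0,0,0,0,0,0]]'
python3 - <<'E'
from h import *
c=snap("wrist","w1.png"); st(); P=cloud(c); z=P[...,2]; 
m=(z>.1)&(z<.11)&(np.hypot(P[...,0]-.469,P[...,1]+.319)<.05); Q=P[m]; print(m.sum(), Q.mean(0), cv2.minEnclosingCircle(Q[:,:2].astype(np.float32)), Q[:,:2].min(0),Q[:,:2].max(0))
E
```

```text
t: 0.72
eef_pos: [0.3793, -0.4207, 0.2311]
tool_rot: [-0.0, 0.987, 0.163, -0.0]
contact_force: [0.7, 0.9, -0.9]
gripper_width: 0.998
grasp_force: 0.0
t: 1.1
eef_pos: [0.4188, -0.3753, 0.231]
tool_rot: [-0.0, 0.987, 0.163, -0.0]
contact_force: [0.1, -0.2, -0.8]
gripper_width: 1.0
grasp_force: 0.0
t 1.15 tcp [ 0.4181 -0.3761  0.231 ] R [[0.948, 0.319, -0.001], [0.319, -0.948, -0.0], [-0.001, -0.0, -1.0]] q [ 0.732  0.299 -0.135  1.821  0.047  1.025 -0.668] F [-0.5 -0.1  0.8] w 0.998 g 0.0
1521 [ 0.47070101 -0.32111857  0.10593221] ((0.47031092643737793, -0.3209800720214844), 0.02021179534494877) [ 0.45062601 -0.34050344] [ 0.49026477 -0.30111064]
```

View pics/w1.png

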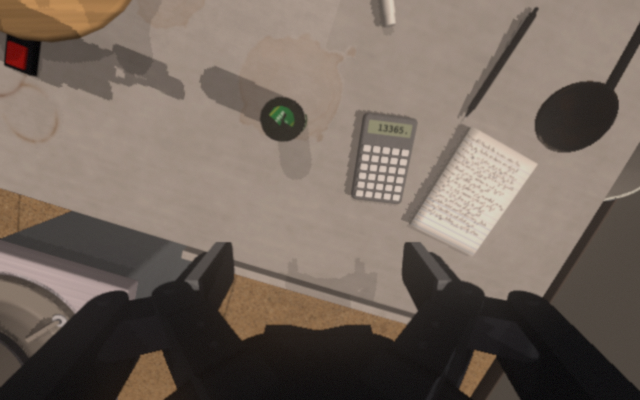

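The wrist view puts the jar cap at (283,119), which works out to (0.470, -0.321) with a 20 mm radius and matches the jar. I move over it, descend and grip.

```bash
python3 -m creep '[[1,26,27.5,0,0,0,0],[1,26,27.5,0,0,0,0],[1,0,0,-40,0,0,0],[1,0,0,-40,0,0,0],[1,0,0,0,0,0,0]]' ; python3 -c "from h import *; st()"
```

```text
t: 1.78
eef_pos: [0.4679, -0.3206, 0.1485]
tool_rot: [-0.002, 0.987, 0.161, -0.003]
contact_force: [0.1, -0.1, 1.9]
gripper_width: 1.007
grasp_force: 0.0
t 1.77 tcp [ 0.4679 -0.3206  0.1485] R [[0.948, 0.318, -0.006], [0.318, -0.948, 0.003], [-0.005, -0.005, -1.0]] q [ 0.62   0.405 -0.164  1.881  0.085  0.869 -0.832] F [ 0.1 -0.1  1.9] w 1.007 g 0.0
```

```bash
python3 -m creep '[[1,2,0,-30,0,0,0],[1,0,0,-30,0,0,0],[1,0,0,-26,0,0,0],[1,0,0,0,0,0,0],[0.2,0,0,0,0,0,0]]' ; python3 -m creep '[[-1,0,0,0,0,0,0],[-1,0,0,0,0,0,0],[-1,0,0,0,0,0,0],[-1,0,0,0,0,0,0],[-1,0,0,0,0,0,0]]' 40; python3 -c "from h import *; st()"
```

```text
t: 2.4
eef_pos: [0.4741, -0.3215, 0.0672]
tool_rot: [0.001, 0.987, 0.162, 0.001]
contact_force: [0.6, -0.3, -0.0]
gripper_width: 0.818
grasp_force: 0.0
t: 3.02
eef_pos: [0.474, -0.3207, 0.0667]
tool_rot: [0.001, 0.987, 0.163, 0.001]
contact_force: [-0.5, -0.2, 7.0]
gripper_width: 0.459
grasp_force: 39.7
t 3.02 tcp [ 0.474  -0.3207  0.0667] R [[0.947, 0.321, 0.002], [0.321, -0.947, -0.001], [0.001, 0.002, -1.0]] q [ 0.603  0.521 -0.152  1.927  0.117  0.7   -0.862] F [-0.5 -0.2  7. ] w 0.459 g 39.7
```

```bash
python3 -m creep '[[-1,0,0,20,0,0,0],[-1,0,0,45,0,0,0],[-1,0,0,45,0,0,0],[-1,0,0,40,0,0,0],[-1,15,20,0,0,0,0]]' 45; python3 -m creep '[[-1,28,42,0,0,0,0],[-1,28,42,0,0,0,0],[-1,28,42,0,0,0,0],[-1,20,30,0,0,0,0],[-1,7,14,0,0,0,0]]';python3 -m creep '[[-1,0,0,0,0,0,0],[-1,0,0,0,0,0,0]]'
python3 - <<'E'
from h import *
c=snap("wrist","w2.png"); st(); P=cloud(c); z=P[...,2]
def f(n,x,y,r,a,b):
    m=(z>a)&(z<b)&(np.hypot(P[...,0]-x,P[...,1]-y)<r); Q=P[m]
    if len(Q)<9: return print(n,len(Q))
    print(n,len(Q),Q.mean(0).round(4),np.round(np.r_[cv2.minEnclosingCircle(Q[:,:2].astype(np.float32))[0],cv2.minEnclosingCircle(Q[:,:2].astype(np.float32))[1]],4),cv2.minAreaRect(Q[:,:2].astype(np.float32)*1000))
f("ring",.688,-.041,.045,.066,.078); f("br2",.642,.092,.04,.125,.14); f("bar",.598,.004,.05,.16,.175); f("green",.553,-.087,.04,.135,.15)
E
```

```text
t: 3.65
eef_pos: [0.4889, -0.303, 0.2195]
tool_rot: [0.003, 0.987, 0.161, 0.002]
contact_force: [0.7, -0.3, -0.9]
gripper_width: 0.463
grasp_force: 45.8
t: 4.28
eef_pos: [0.6, -0.1276, 0.2154]
tool_rot: [-0.0, 0.986, 0.164, 0.0]
contact_force: [-0.7, -0.3, -1.4]
gripper_width: 0.463
grasp_force: 45.8
t: 4.53
eef_pos: [0.5982, -0.1325, 0.2152]
tool_rot: [0.001, 0.987, 0.161, -0.001]
contact_force: [0.1, -0.5, -0.8]
gripper_width: 0.465
grasp_force: 45.8
t 4.58 tcp [ 0.5982 -0.1325  0.2153] R [[0.948, 0.318, -0.001], [0.318, -0.948, -0.001], [-0.001, 0.001, -1.0]] q [ 0.302  0.403 -0.244  1.714  0.112  1.038 -1.227] F [ 0.8  0.2 -2.1] w 0.463 g 45.8
ring 1042 [ 0.6896 -0.0401  0.0722] [ 0.6883 -0.042   0.0294] ((688.0294189453125, -41.94731521606445), (57.852664947509766, 57.27377700805664), 44.71510314941406)
br2 2989 [0.644  0.09   0.1304] [0.6437 0.0918 0.0229] ((643.7017822265625, 91.54682922363281), (42.47633361816406, 44.38829040527344), 46.59065246582031)
bar 2745 [0.6016 0.0008 0.1673] [0.5988 0.0024 0.0349] ((598.9663696289062, 1.7741928100585938), (69.54055786132812, 16.715526580810547), 19.162206649780273)
green 1711 [ 0.558  -0.0828  0.1407] [ 0.554  -0.0868  0.0232] ((556.9605102539062, -82.16497802734375), (35.038177490234375, 45.628902435302734), 58.798988342285156)
```

View pics/w2.png

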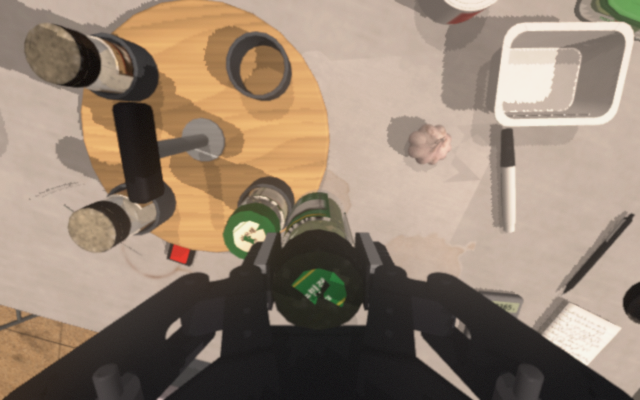

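The held jar's cap is at (315,280), between the pads. The ring at (258,67) measures (0.688, -0.042), in agreement with the top camera. Now the held jar's offset and tilt.

Run:
```python
from h import *
c=load("wrist"); P=cloud(c); z=P[...,2]; v,u=np.mgrid[:400,:640]
m=(np.hypot(u-315,v-280)<60)&(z>.235)&(z<.27); print(m.sum(),np.nanpercentile(z[m],[5,50,95]))
m2=m&(np.hypot(u-315,v-280)<32); Q=P[m2]; A=np.c_[Q[:,:2]-Q[:,:2].mean(0),np.ones(len(Q))]; print("slope",np.linalg.lstsq(A,Q[:,2],rcond=None)[0])
m3=m&(abs(z-np.median(z[m2]))<.004); Q=P[m3][:,:2].astype(np.float32); print(cv2.minEnclosingCircle(Q),Q.mean(0))
# body side line: leftmost/rightmost of visible body
for zz in np.arange(.15,.25,.015):
    k=(np.hypot(u-315,v-240)<70)&(abs(z-zz)<.004); 
    if k.sum()>5: print(zz.round(3),k.sum(),P[k][:,:2].mean(0).round(4))
```

```text
8856 [0.23978519 0.25434265 0.25581246]
slope [-0.02954151 -0.01154996  0.25455649]
((0.5987677574157715, -0.13043302297592163), 0.025556745007634163) [ 0.59705895 -0.13182689]
0.15 27 [ 0.6096 -0.1292]
0.165 109 [ 0.6108 -0.1291]
0.18 168 [ 0.6108 -0.1277]
0.195 216 [ 0.6107 -0.1275]
0.21 310 [ 0.6109 -0.1279]
0.225 757 [ 0.6087 -0.1278]
0.24 1066 [ 0.6088 -0.1269]
```

```bash
python3 -m creep '[[-1,18,18,0,0,0,0],[-1,30,30,0,0,0,0],[-1,28,28,0,0,0,0],[-1,16,15.5,0,0,0,0],[-1,0,0,-20,0,0,0]]'; python3 -m creep '[[-1,0,0,-25,0,0,0],[-1,0,0,-10,0,0,0],[-1,0,0,0,0,0,0]]';  python3 - <<'E'
from h import *
c=snap("wrist","w3.png"); st(); s=snap("scene"); P=cloud(c); z=P[...,2]
cv2.imwrite("pics/s3.png",cv2.resize(s[0][150:290,250:420,::-1],None,fx=4,fy=4,interpolation=cv2.INTER_CUBIC))
E
```

```text
t: 5.2
eef_pos: [0.6934, -0.0363, 0.196]
tool_rot: [-0.0, 0.986, 0.164, 0.002]
contact_force: [0.3, -0.8, -2.1]
gripper_width: 0.467
grasp_force: 45.7
t: 5.58
eef_pos: [0.6901, -0.0398, 0.159]
tool_rot: [0.0, 0.987, 0.162, -0.001]
contact_force: [0.2, -0.4, -0.6]
gripper_width: 0.464
grasp_force: 45.7
t 5.62 tcp [ 0.691  -0.0394  0.1602] R [[0.947, 0.32, -0.0], [0.32, -0.947, -0.0], [-0.0, 0.0, -1.0]] q [ 0.135  0.583 -0.247  1.56   0.159  1.019 -1.401] F [ 0.1  0.3 -1.6] w 0.464 g 45.7
```

View pics/s3.png

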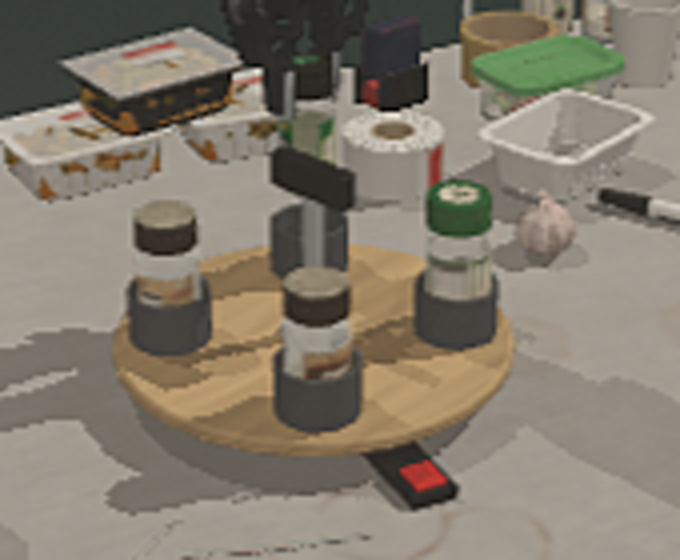

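The crop shows the held jar just above the empty ring (ring at crop (310,235)), lined up with it. I lower it gently, watching the force.

```bash
python3 -m creep '[[-1,-1,-1.5,-12,0,0,0],[-1,0,0,-10,0,0,0],[-1,0,0,-10,0,0,0],[-1,0,0,-8,0,0,0],[-1,0,0,0,0,0,0]]'
```

```text
t: 6.3
eef_pos: [0.6896, -0.0401, 0.1192]
tool_rot: [-0.0, 0.987, 0.163, -0.001]
contact_force: [0.7, 0.4, -0.6]
gripper_width: 0.467
grasp_force: 45.7
```

```bash
python3 -m creep '[[-1,0,0,-8,0,0,0],[-1,0,0,-6,0,0,0],[-1,0,0,-3,0,0,0],[-1,0,0,0,0,0,0]]'
```

```text
t: 6.8
eef_pos: [0.69, -0.0401, 0.103]
tool_rot: [-0.0, 0.987, 0.163, -0.0]
contact_force: [0.5, 0.2, -0.4]
gripper_width: 0.464
grasp_force: 45.7
```

```bash
python3 -m creep '[[-1,0,0,-2,0,0,0],[-1,0,0,-1,0,0,0],[-1,0,0,0,0,0,0]]'
```

```text
t: 7.18
eef_pos: [0.6904, -0.0402, 0.1009]
tool_rot: [0.0, 0.987, 0.163, 0.0]
contact_force: [-1.3, -0.4, 2.1]
gripper_width: 0.463
grasp_force: 46.2
```

```bash
python3 -m creep '[[0.05,0,0,0,0,0,0],[0.3,0,0,0,0,0,0],[0.6,0,0,0,0,0,0],[0.6,0,0,0,0,0,0],[0.6,0,0,10,0,0,0]]'; python3 -m creep '[[0.6,0,0,20,0,0,0],[0.6,0,0,40,0,0,0],[0.6,0,0,50,0,0,0],[1,-10,0,40,0,0,0],[1,0,0,0,0,0,0]]';  python3 - <<'E'
from h import *
st(); c=snap("top"); P=cloud(c); z=P[...,2]
im=c[0]; cv2.imwrite("pics/t4.png",cv2.resize(im[145:265,240:400,::-1],None,fx=4,fy=4,interpolation=cv2.INTER_CUBIC))
E
```

```text
t: 7.8
eef_pos: [0.6895, -0.0402, 0.1098]
tool_rot: [-0.0, 0.987, 0.163, -0.001]
contact_force: [0.1, 0.6, -0.0]
gripper_width: 0.796
grasp_force: 0.0
t: 8.43
eef_pos: [0.6823, -0.0399, 0.2668]
tool_rot: [0.001, 0.987, 0.163, 0.005]
contact_force: [-0.3, -0.0, 0.1]
gripper_width: 0.997
grasp_force: 0.0
t 8.43 tcp [ 0.6823 -0.0399  0.2668] R [[0.947, 0.321, 0.009], [0.321, -0.947, -0.0], [0.009, 0.003, -1.0]] q [ 0.146  0.474 -0.259  1.486  0.127  1.189 -1.376] F [-0.3 -0.   0.1] w 0.997 g 0.0
```

View pics/t4.png

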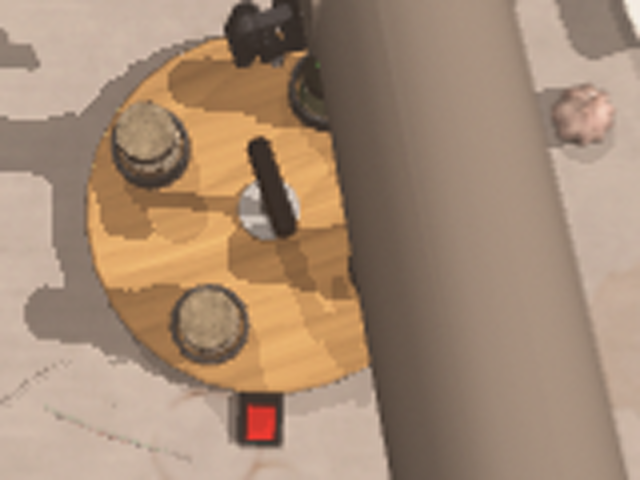

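The new jar stands in the ring at crop (320,90). The arm hides the green jar, and the bar hasn't moved. I back off so the wrist camera can see everything.

```bash
python3 -m creep '[[1,-30,0,20,0,0,0],[1,-45,-5,20,0,0,0],[1,-45,-5,15,0,0,0],[1,-40,-5,0,0,0,0],[1,0,0,0,0,0,0]]'
cat > m.py <<'E'
from h import *
def fits(c):
    P=cloud(c); z=P[...,2]; out={}
    for n,x,y,r,a,b in (("loose",.688,-.042,.04,.134,.146),("br2",.643,.092,.04,.125,.137),("bar",.598,.004,.05,.16,.175),("green",.553,-.087,.04,.135,.147),("br1",.508,.049,.04,.125,.137)):
        m=(z>a)&(z<b)&(np.hypot(P[...,0]-x,P[...,1]-y)<r); Q=P[m]
        if len(Q)<9: print(n,len(Q)); continue
        q=Q[:,:2].astype(np.float32); (cx,cy),rr=cv2.minEnclosingCircle(q); print(n,len(Q),"z",np.median(Q[:,2]).round(4),"c",round(cx,4),round(cy,4),"r",round(rr,4), np.round(cv2.minAreaRect(q*1000)[2],1) if n=="bar" else "", "ang",np.degrees(np.arctan2(cy-.003,cx-.598)).round(1))
E
python3 - <<'E'
from m import *
c=snap("wrist","w5.png"); st(); fits(c)
E
```

```text
t: 9.1
eef_pos: [0.5176, -0.0559, 0.3152]
tool_rot: [0.0, 0.987, 0.162, -0.001]
contact_force: [0.9, -0.4, 1.0]
gripper_width: 0.999
grasp_force: 0.0
t 9.15 tcp [ 0.5192 -0.0555  0.3152] R [[0.947, 0.32, -0.0], [0.32, -0.947, -0.001], [-0.001, 0.0, -1.0]] q [ 0.237  0.168 -0.284  1.795  0.051  1.186 -1.307] F [0.2 1.  0.2] w 1.002 g 0.0
loose 1313 z 0.1399 c 0.6866 -0.0407 r 0.0203  ang -26.3
br2 1487 z 0.1308 c 0.6435 0.0922 r 0.022  ang 63.0
bar 1232 z 0.1684 c 0.5984 0.0026 r 0.0346 18.6 ang -46.9
green 1269 z 0.1408 c 0.5539 -0.0864 r 0.0229  ang -116.2
br1 1099 z 0.1308 c 0.5094 0.0477 r 0.0217  ang 153.2
```

View pics/w5.png

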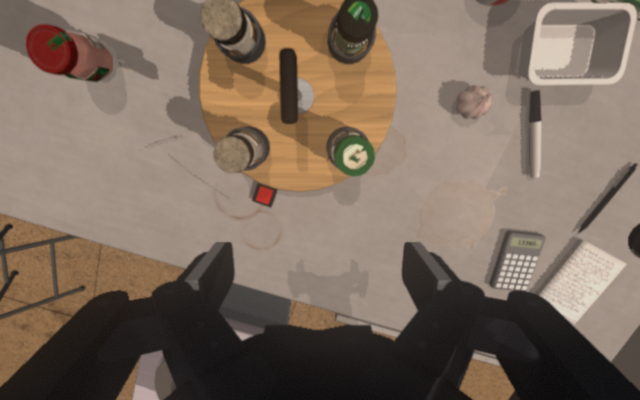

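The wrist view shows all four jars standing in their rings, with the new jar's top at 0.140 m, so it is seated. The pointer is at (264,195) and the bar at (288,86), measuring (0.598, 0.003). I move over the bar.

```bash
python3 - <<'E'
from h import *
for n,uv0,rad in (("wrist",(264,195),20),("top",(304,250),12)):
    c=load(n); im=c[0]; v,u=np.mgrid[:400,:640]; h=cv2.cvtColor(im,cv2.COLOR_RGB2HSV)
    m=(np.hypot(u-uv0[0],v-uv0[1])<rad)&((h[...,0]<8)|(h[...,0]>172))&(h[...,1]>150)&(h[...,2]>110)
    p=at_z([[u[m].mean(),v[m].mean()]],.014,c)[0]; print(n,m.sum(),np.nanmedian(cloud(c)[m],0),p,"front ang",np.degrees(np.arctan2(p[1]-.003,p[0]-.5984)), np.hypot(p[1]-.003,p[0]-.5984))
E
python3 -m creep '[[1,15,10,0,0,0,0],[1,25,18,0,0,0,0],[1,25,18,0,0,0,0],[1,14,12,-30,0,0,0],[1,0,0,-40,0,0,0]]'; python3 -m creep '[[1,0,0,-35,0,0,0],[1,0,0,0,0,0,0]]'; python3 -c "from h import *; st()"
```

```text
wrist 220 [0.43756791 0.00956943 0.01438218] [0.43745872 0.009626   0.014     ] front ang 177.6424461537915 0.16107762025206865
top 61 [0.43692175 0.00988727 0.01361788] [0.43614627 0.0103802  0.014     ] front ang 177.39566627771322 0.16242149409241724
t: 9.78
eef_pos: [0.6026, 0.0064, 0.2442]
tool_rot: [-0.001, 0.986, 0.164, 0.001]
contact_force: [-0.4, -0.8, 0.3]
gripper_width: 1.002
grasp_force: 0.0
t: 10.02
eef_pos: [0.5985, 0.0041, 0.2067]
tool_rot: [-0.001, 0.987, 0.163, -0.003]
contact_force: [-0.0, 0.5, 0.4]
gripper_width: 0.998
grasp_force: 0.0
t 10.03 tcp [0.5985 0.0041 0.2067] R [[0.947, 0.322, -0.007], [0.322, -0.947, 0.001], [-0.006, -0.003, -1.0]] q [ 0.123  0.398 -0.302  1.749  0.134  1.022 -1.47 ] F [-0.   0.5  0.4] w 0.998 g 0.0
```

```bash
python3 -m creep '[[1,0,-1,-25,0,0,0],[1,0,0,-25,0,0,0],[1,0,0,-19,0,0,0],[1,0,0,0,0,0,0],[0,0,0,0,0,0,0]]'; python3 -m creep '[[-0.3,0,0,0,0,0,0],[-0.6,0,0,0,0,0,0],[-1,0,0,0,0,0,0],[-1,0,0,0,0,0,0],[-1,0,0,0,0,0,0]]' 40; python3 -m creep '[[-1,0,0,0,0,0,0],[-1,0,0,0,0,0,0]]'; python3 -c "from h import *; st()"
```

```text
t: 10.65
eef_pos: [0.6002, 0.0021, 0.1424]
tool_rot: [0.0, 0.987, 0.163, 0.001]
contact_force: [-0.0, 0.6, -0.9]
gripper_width: 0.817
grasp_force: 0.0
t: 11.28
eef_pos: [0.5993, 0.0023, 0.1419]
tool_rot: [-0.0, 0.987, 0.163, 0.0]
contact_force: [-2.2, 1.5, 4.0]
gripper_width: 0.182
grasp_force: 41.0
t: 11.52
eef_pos: [0.5993, 0.0023, 0.1419]
tool_rot: [-0.0, 0.987, 0.163, 0.0]
contact_force: [-2.3, 1.9, 4.8]
gripper_width: 0.178
grasp_force: 41.0
t 11.53 tcp [0.5993 0.0023 0.1419] R [[0.947, 0.321, 0.0], [0.321, -0.947, 0.0], [0.0, -0.0, -1.0]] q [ 0.114  0.468 -0.29   1.809  0.166  0.889 -1.496] F [-2.3  1.9  4.8] w 0.178 g 41.0
```

Bar gripped (15 mm opening, 41 N). I turn clockwise smoothly by about 1.15 rad.

```bash
python3 -m creep '[[-1,0,0,0,0,0,-0.01],[-1,0,0,0,0,0,-0.02],[-1,0,0,0,0,0,-0.03],[-1,0,0,0,0,0,-0.04],[-1,0,0,0,0,0,-0.05]]' 60; python3 -m creep '[[-1,0,0,0,0,0,-0.05],[-1,0,0,0,0,0,-0.05],[-1,0,0,0,0,0,-0.05],[-1,0,0,0,0,0,-0.05],[-1,0,0,0,0,0,-0.05]]';  python3 -c "from h import *; st()"
```

```text
t: 12.15
eef_pos: [0.5993, 0.0023, 0.142]
tool_rot: [0.0, 0.996, 0.088, 0.0]
contact_force: [-3.4, 1.6, 6.6]
gripper_width: 0.174
grasp_force: 59.2
t: 12.78
eef_pos: [0.5993, 0.0022, 0.142]
tool_rot: [0.0, 0.999, -0.037, 0.0]
contact_force: [-2.6, 0.4, 6.0]
gripper_width: 0.171
grasp_force: 59.1
t 12.78 tcp [0.5993 0.0022 0.142 ] R [[0.997, -0.073, 0.0], [-0.073, -0.997, -0.0], [0.0, 0.0, -1.0]] q [ 0.045  0.459 -0.199  1.814  0.114  0.88  -1.851] F [-2.6  0.4  6. ] w 0.171 g 59.1
```

```bash
python3 -m creep '[[-1,0,0,0,0,0,-0.05],[-1,0,0,0,0,0,-0.05],[-1,0,0,0,0,0,-0.05],[-1,0,0,0,0,0,-0.05],[-1,0,0,0,0,0,-0.05]]'; python3 -m creep '[[-1,0,0,0,0,0,-0.05],[-1,0,0,0,0,0,-0.05],[-1,0,0,0,0,0,-0.05],[-1,0,0,0,0,0,-0.05],[-1,0,0,0,0,0,-0.05]]';python3 -m creep '[[-1,0,0,0,0,0,-0.05],[-1,0,0,0,0,0,-0.05],[-1,0,0,0,0,0,-0.05],[-1,0,0,0,0,0,-0.04],[-1,0,0,0,0,0,-0.03]]';python3 -m creep '[[-1,0,0,0,0,0,-0.02],[-1,0,0,0,0,0,-0.01],[-1,0,0,0,0,0,0],[-1,0,0,0,0,0,0]]';  python3 - <<'E'
from h import *
st(); s=snap("scene"); cv2.imwrite("pics/s6.png",cv2.resize(s[0][150:290,250:420,::-1],None,fx=4,fy=4,interpolation=cv2.INTER_CUBIC))
c=snap("top"); h=cv2.cvtColor(c[0],cv2.COLOR_RGB2HSV); v,u=np.mgrid[:400,:640]; P=cloud(c); z=P[...,2]
m=(abs(h[...,0].astype(int)-65)<20)&(h[...,1]>90)&(z>.13)&(z<.15)&(np.hypot(P[...,0]-.498,P[...,1])<.06); Q=P[m]; print("green top",len(Q))
if len(Q)>5:
    (x,y),r=cv2.minEnclosingCircle(Q[:,:2].astype(np.float32)); print(x,y,r,np.degrees(np.arctan2(y-.003,x-.5984)))
for k in (s,):
    P=cloud(k); z=P[...,2]; h=cv2.cvtColor(k[0],cv2.COLOR_RGB2HSV)
    m=(z>.136)&(z<.146)&(np.hypot(P[...,0]-.498,P[...,1]-.006)<.05); Q=P[m]; print(len(Q))
    if len(Q)>5:
        (x,y),r=cv2.minEnclosingCircle(Q[:,:2].astype(np.float32)); print("scene",x,y,r,np.degrees(np.arctan2(y-.003,x-.5984)))
E
```

```text
t: 13.4
eef_pos: [0.5993, 0.0022, 0.142]
tool_rot: [-0.0, 0.987, -0.161, 0.0]
contact_force: [-2.5, 1.1, 6.2]
gripper_width: 0.178
grasp_force: 59.2
t: 14.02
eef_pos: [0.5992, 0.0022, 0.142]
tool_rot: [-0.0, 0.959, -0.283, 0.0]
contact_force: [-3.0, 1.1, 6.6]
gripper_width: 0.181
grasp_force: 59.2
t: 14.65
eef_pos: [0.5992, 0.0022, 0.1419]
tool_rot: [-0.0, 0.922, -0.386, 0.0]
contact_force: [-1.9, 1.0, 6.2]
gripper_width: 0.175
grasp_force: 59.2
t: 15.15
eef_pos: [0.5992, 0.0022, 0.142]
tool_rot: [-0.0, 0.917, -0.4, 0.0]
contact_force: [-1.9, 0.9, 6.2]
gripper_width: 0.172
grasp_force: 59.2
t 15.15 tcp [0.5992 0.0022 0.142 ] R [[0.68, -0.733, 0.0], [-0.733, -0.68, 0.0], [0.0, -0.0, -1.0]] q [-0.087  0.451 -0.027  1.823  0.015  0.868 -2.515] F [-1.9  0.9  6.2] w 0.172 g 59.2
green top 0
143
scene 0.4966970682144165 0.007780404761433601 0.024769775569438934 177.30887233155462
```

View pics/s6.png

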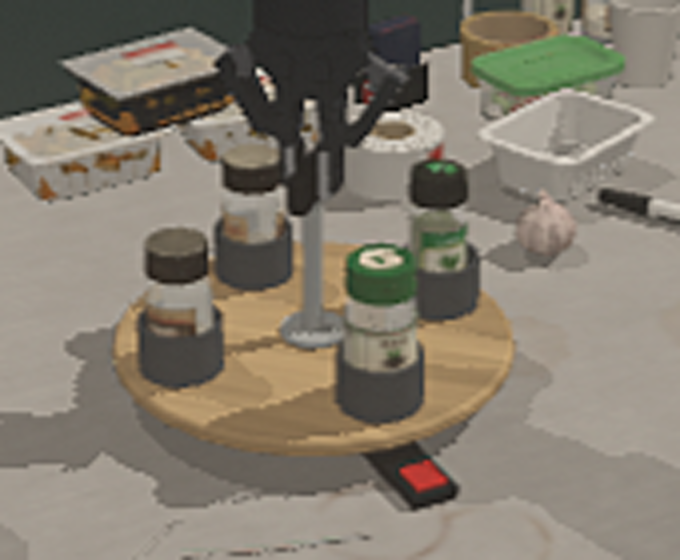

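The green-capped jar at crop (380,330) stands directly behind the pointer. I measure it at 177.3° against the front at 177.5°. All four jars are upright and the gripper is closed on the bar, so I hand in.

```bash
python3 -c "
from station import *
print(hand_in())"
```

```text
the job is handed in; nothing more can be done
None
```

The job is handed in after about 15 s of robot time: the black-capped jar is upright in the carousel's formerly empty ring, the green-capped jar stands at the front within about 0.2° of the pointer's direction, and the gripper is closed on the handle bar, holding the carousel still.

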